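Roll a soil-core cylinder home against its stop and wedge it

ROBOT

A 7-joint arm with a two-finger parallel gripper is mounted at the origin on the work surface. World frame = base frame: x ahead of the robot, y to its left, z up, the work surface at z = 0. Lengths are in m, angles in rad, forces in N, time in s.
With the tool pointing down it reaches from about 0.425 to 0.875 m from the base axis. Payload 4.7 kg.
Tool frame: the origin (TCP) lies midway between the tips of the shut fingers; the grasp point (between the pads) lies 19 mm behind it; z points along the fingers, y is the line along which they close (so a half turn about z gives the same grasp; the last joint's range is limited). The gripper opens to 87 mm and grips with 3 to 60 N. Pads are 19 mm wide; open, the fingers measure 117 mm over their backs; the gripper's body (75 mm by 190 mm) begins 51 mm behind the grasp point.
Start: joints at [1.341, 0.321, -0.07, 1.45, 0.023, 1.371, -0.057], TCP at [0.157, -0.631, 0.223] pointing down, gripper open.
Joint ranges: [-2.86, 2.86], [-0.3, 2.09], [-1.38, 1.24], [0.06, 2.45], [-1.56, 4.7], [0.09, 2.05], [-2.69, 2.69]. Speed limits (rad/s): [2.57, 2.57, 3.14, 3.14, 3.14, 3.14, 3.14].

INTERFACE

Orientations are given as a rotation vector (axis times angle).
In Python, from bench import ctrl, get_image, calibration gives the robot as it stands.
- The arm moves only by the tool apply_moves, never from a script. Its arguments are lists of equal length, an entry for each row: "dp": the shift along the tool's x, y, z in m, a list of three; "twist": the turn, a rotation vector about the tool's x, y, z in rad, a list of three; "fingers": the closure, from 0 (fully open) to 1 (shut). In form: {"dp": [[dx, dy, dz], ...], "twist": [[ax, ay, az], ...], "fingers": [fingers, ...]}. A call has 1 to 10 rows; each row shifts and turns the commanded pose from where the row before left it, along the tool's axes as they then stand; what a row does not reach is not made up. A row lasts 1/10 s, in which the tool goes at most 50 mm and 8.59 degrees, less where a joint would pass 70% of its speed; a pose out of reach is approached as far as the arm can. A call is refused whole if a number of a shift passes 0.05 or a number of a turn 0.15, either way. A call with a gripper value outside its range is refused whole. The fingers move at their own pace and stop on an object; "newtons" is the grip in N (left out, the last holds). Time passes only in rows, so rows that do not move let the fingers close. It gives the time, the measured TCP pose, the force, the opening and the grip force at its end, in the units of the state.
- ctrl.get_state(): the state, without advancing time (a new reading comes with each control period).
- get_image(name): name is "scene" or "top" or "wrist"; returns the picture (480x640x3 uint8, red, green, blue); there is no depth.
- calibration(name): a dict with "fx", "fy", "cx", "cy" (pixels), "k1" (the pictures are not rectified: a ray, as slopes to the right and down, at radius r is drawn at 1 + k1 r^2 times it, then the intrinsics apply), "eye" and "attitude" of the camera in the world; the wrist camera has in their place "hand_eye" (4x4, takes a point from camera to tool coordinates, whose origin is the TCP and whose axes are the flange's). Camera axes: x right, y up, looking along -z (the intrinsics and any distortion apply to the point x, -y, -z); pixel columns grow to the right and rows downward; lengths in m; the calibration is good to about 2 mm. A picture is of the moment at which its call begins: read the wrist's pose just before it. calibration takes no time and is no camera call.
- ctrl.close_job(): hands the job in; it is judged then, once.
The state is a dict: "time": time; "joint_positions": joint angles; "qd": joint speeds; "joint_torque": joint torques, N m; "position": TCP position; "tool_rot": TCP orientation; "ft_force": force on the tool from outside, world axes, zero at the start; "torque": the same for the moment, N m; "grip_width": opening from 0.0 (shut) to 1.0 (fully open); "grip_force": force on a finger pad.
Only numpy, scipy, OpenCV 4.12 (cv2) and the standard library are available. Lean on these libraries where they do the work, as an engineer would, in place of code of your own. Each camera call takes 0.05 s, during which the arm holds its last target. There are 200 camera calls.

TASK

Roll the capped soil-core cylinder along the mat until it lies square against the stop rail, moving it only by pushing on its top with the fingertips and gently, never letting it run away. Then take the wooden wedge and push it, thin end first, under the middle of the cylinder from the open side, firmly, until the cylinder is locked tight against the rail; leave the wedge there, flat on the mat, and leave the tin, bottle and jar alone.

Things in the scene. Friction and masses are not known exactly. Their poses are not given: they have to be found in the camera images.
- tube_center (a point): centre of a closed steel cylinder with white end caps, 100 mm across, 120 mm long, 0.45 to 0.8 kg, lying on its side on the mat (centre 50 mm above the mat). Too wide to grasp. x runs along the cylinder; y and z turn as it rolls. It rolls freely and coasts a few cm. A fingertip dragging its top without slip moves the centre half as far as itself, so several strokes are needed.
- rail: the stop rail at one end of a fixed flat grey mat, 170 mm wide, 3 mm thick, reaching 300 mm from the rail. The rail is an aluminium bar across the mat, 150 mm long, 20 mm thick, its top 75 mm above the bench. Origin on the bench under stop_foot, same axes. The cylinder starts with its centre 110 to 200 mm from the rail face, up to 4 degrees askew.
- stop_foot (a point): foot of the stop rail: middle of its face that looks at the cylinder, at mat-top height. x runs along the rail, y points from the rail along the mat towards the cylinder, z up. With the cylinder home its centre is at y = 50 mm, x about 0 and its axis along x; white ticks on both edges of the mat at y = 50 mm mark this.
- wedge_grip (a point): centre of the tail of a loose wooden wedge, 20 mm above its underside. Wedge 110 long, 40 wide, 40 mm high, 90 g, flat on the bench past the mat's open end: its top rises from a 1.5 mm edge over 75 mm (27 degrees), then is level for 35 mm (the tail, pinched across its width). x points to the thin end, y across, z up. Back face 17.5 mm behind this point, thin edge 92.5 mm ahead.
- wedge_tip (a point): middle of the wedge's thin edge, on its underside; axes as for wedge_grip. With the cylinder home and the wedge tight it lies about 65 mm from the rail face (y of stop_foot), x of the wedge pointing to the rail.
- tin: bystander: a round lidded aluminium sample tin, 66 mm in diameter, 39 mm high, loose on the bench beside the wedge (the two may have swapped places); origin under its centre
- bottle: bystander: a white plastic bottle, 64 mm in diameter, 150 mm high, loose on the bench beyond the mat; origin under its centre
- jar: bystander: an amber glass jar, 68 mm in diameter, 85 mm high, loose on the bench beyond the mat; origin under its centre
There are look-alikes about, which are no part of the job. What is shaped like the part that bears tube_center but green or pink is not meant. Leave any pink look-alike of the part that bears wedge_grip alone.

How it is judged:
On the way, in this order (a step that is already met when the one before it is completed fails the run):
1. the cylinder has been rolled home against the stop rail (y of tube_center in the frame of stop_foot below 0.0535 m and linear speed of tube below 0.03 m/s), for 0.2 s.
2. the wedge is pushed firmly into the cylinder, which bears on the rail (over 4 N on each) (contact force between wedge and tube above 4 N and contact force between tube and rail above 4 N and y of tube_center in the frame of stop_foot below 0.0535 m), for 0.2 s.
At the end, for the whole second after the job is handed in: Cylinder on the mat (lifted under 6 mm), within 3.5 mm of the rail face, square within 3.4 degrees, within 20 mm of mid-rail; wedge flat, thin end under it, thin edge at most 68 mm from the rail, 30 mm off its middle, bearing on the cylinder, straight within 11 degrees; both at rest (y of tube_center in the frame of stop_foot below 0.0535 m and angle between the x axis of tube_center and the x axis of stop_foot, either way round below 0.06 rad and x of tube_center in the frame of stop_foot between -0.02 and 0.02 m and z of tube_center in the frame of stop_foot between 0.046 and 0.056 m and y of wedge_tip in the frame of stop_foot below 0.068 m and x of wedge_tip in the frame of stop_foot between -0.03 and 0.03 m and contact force between wedge and tube above 0.2 N and y of wedge_grip in the frame of stop_foot above 0.1 m and angle between the x axis of wedge_grip and the y axis of stop_foot, either way round below 0.2 rad and angle between wedge_grip's own z axis and vertical below 0.1 rad and linear speed of each of tube, wedge below 0.02 m/s); the robot touches nothing.
It fails at once if the robot pushes the cylinder low down instead of on its top (touching it with the fingertips' grasp point less than 95 mm above the bench) (contact force between any of the fingers, the arm and tube above 1 N and height (world z) of the grasp point below 0.095 m).
It fails at once if the cylinder runs away (faster than 0.25 m/s) (linear speed of tube above 0.25 m/s).
It fails at once if the cylinder is pushed along with the wedge before it is home (contact force between wedge and tube above 1 N and y of tube_center in the frame of stop_foot above 0.065 m).
It fails at once if the tin, bottle or jar is moved more than 30 mm or tipped ((distance of tin from where it was at the start of the episode above 0.03 m or angle between tin's own z axis and vertical above 0.5 rad) or (distance of bottle from where it was at the start of the episode above 0.03 m or angle between bottle's own z axis and vertical above 0.5 rad) or (distance of jar from where it was at the start of the episode above 0.03 m or angle between jar's own z axis and vertical above 0.5 rad)).
It also fails if it takes over 72 s, if anything falls off the work surface, if the arm or the gripper's body presses on something with over 40 N, if the wrist force passes 120 N, or if a joint passes its speed limit or range.

## Working session

There is one attempt and no reset: what is moved stays moved. The work goes in short steps, Python scripts to look and compute and a tool call to move; the robot and the scene stay as the last step left them, time stands still between calls to the robot, and variables do not carry over. Pictures are saved under pics/ and viewed, at most 10 in all, crops included, and the job is handed in when it is done.

Besides the shell and the picture viewer there is one more tool, called after "Request:" as name(argument=value, ...), one argument or row to a line, values as JSON. apply_moves: Moves the arm, as the interface text tells. Its arguments: {"type":"object","properties":{"dp":{"type":"array"},"twist":{"type":"array"},"fingers":{"type":"array"},"newtons":{"type":"number"}},"required":["dp","twist","fingers"]}

```bash
ls; mkdir -p pics
cat > h.py <<'E'
import numpy as np, cv2
from scipy.spatial.transform import Rotation as R
from bench import ctrl, get_image, calibration
def att(a):
    a=np.array(a,float)
    return a if a.shape==(3,3) else (R.from_rotvec(a).as_matrix() if a.size==3 else R.from_quat(a).as_matrix())
def cam(name,st=None):
    c=calibration(name)
    if 'eye' in c: return c,np.array(c['eye']),att(c['attitude'])
    H=np.array(c['hand_eye']); Rt=R.from_rotvec(st['tool_rot']).as_matrix()
    return c,np.array(st['position'])+Rt@H[:3,3],Rt@H[:3,:3]
def ray(cm,u,v):
    c,e,A=cm
    K=np.array([[c['fx'],0,c['cx']],[0,c['fy'],c['cy']],[0,0,1.]])
    p=cv2.undistortPoints(np.array([[[u,v]]],float),K,np.array([c['k1'],0,0,0.]))[0,0]
    return e,A@np.array([p[0],-p[1],-1])
def onz(cm,u,v,z):
    e,d=ray(cm,u,v); return e+d*(z-e[2])/d[2]
def proj(cm,P):
    c,e,A=cm; q=A.T@(np.array(P)-e); x,y=q[0]/-q[2],-q[1]/-q[2]; s=1+c['k1']*(x*x+y*y)
    return c['fx']*x*s+c['cx'],c['fy']*y*s+c['cy']
def save(n,im): cv2.imwrite('pics/'+n+'.png',cv2.cvtColor(im,cv2.COLOR_RGB2BGR))
E
python3 - <<'E'
from h import *
for n in('scene','top'): save(n+'0',get_image(n)); print(n,calibration(n))
s=ctrl.get_state(); save('wrist0',get_image('wrist')); print(s); print(calibration('wrist'))
E
```

```text
pics
scene {'fx': 486.27278518441204, 'fy': 486.27278518441204, 'cx': 329.5013333902326, 'cy': 242.96407822258112, 'k1': -0.12027234789367276, 'eye': array([ 1.31925107, -0.3027653 ,  0.74052928]), 'attitude': array([0.77729751, 0.50458437, 1.11561412])}
top {'fx': 579.4946413077687, 'fy': 579.4946413077687, 'cx': 324.4320045099891, 'cy': 235.49430564065824, 'k1': -0.06790281309960164, 'eye': array([0.30652247, 0.00439993, 1.31201634]), 'attitude': array([ 0.17108101, -0.17201462, -1.55826764])}
{'time': 0.1, 'joint_positions': array([ 1.34112533,  0.32176191, -0.07009946,  1.45155504,  0.02260054,
        1.37079717, -0.05688818]), 'qd': array([-1.50752616e-04,  3.68516776e-05,  1.40442360e-04,  1.74330924e-04,
       -7.41174938e-04, -7.27344128e-04, -7.52512480e-04]), 'joint_torque': array([ 4.25041480e-05, -4.92567515e+01, -4.05664165e-01, -3.13397563e+01,
       -6.42011594e-02,  3.94302537e-02,  5.25258838e-05]), 'position': array([ 0.1567282 , -0.63030992,  0.22156151]), 'tool_rot': array([-3.11657967e+00, -3.81843322e-01,  4.69291051e-04]), 'ft_force': array([0.23973436, 0.03003779, 0.60208381]), 'torque': array([-0.0155595 , -0.04178606,  0.03131195]), 'grip_force': 0.0, 'grip_width': 1.0009860753611934}
{'fx': 362.27587886703407, 'fy': 362.27587886703407, 'cx': 317.0875310176896, 'cy': 244.52801272746086, 'k1': -0.03139411481365382, 'hand_eye': array([[-1.72225970e-03,  9.56410599e-01,  2.92020206e-01,
         8.04821338e-02],
       [ 9.99998310e-01,  1.45947287e-03,  1.11773590e-03,
         4.45615302e-04],
       [ 6.42818897e-04,  2.92021637e-01, -9.56411496e-01,
        -1.62464685e-01],
       [ 0.00000000e+00,  0.00000000e+00,  0.00000000e+00,
         1.00000000e+00]])}
```

View pics/top0.png

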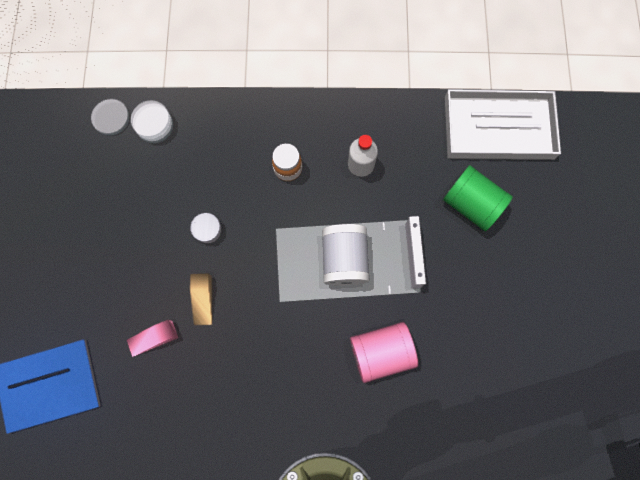

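View pics/scene0.png

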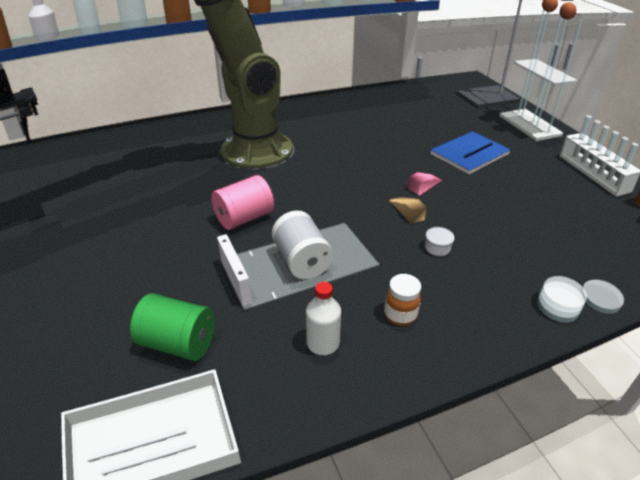

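Top view: rail at about (417,253), mat from (277,264) to (423,257), cylinder at (346,255), wedge at (202,300), tin at (206,228), jar at (287,162), bottle at (363,155). The scene view shows the same layout, with the wedge at (409,208).

Run:
```python
from h import *
im=cv2.imread('pics/top0.png'); 
crop=cv2.resize(im[200:335,180:440],None,fx=3,fy=3,interpolation=cv2.INTER_CUBIC); cv2.imwrite('pics/topcrop.png',crop)
cm=cam('top')
def q(m,name,z):
    cs,_=cv2.findContours(m,cv2.RETR_EXTERNAL,cv2.CHAIN_APPROX_NONE)
    for c in cs:
        if cv2.contourArea(c)>60:
            b=cv2.boxPoints(cv2.minAreaRect(c)); print(name,cv2.contourArea(c),[(p.round(1).tolist(),onz(cm,*p,z)[:2].round(4).tolist()) for p in b])
hsv=cv2.cvtColor(im,cv2.COLOR_BGR2HSV); roi=np.zeros(im.shape[:2],np.uint8); roi[200:335,180:440]=255
wed=cv2.inRange(hsv,(8,80,60),(28,255,255))&roi; q(wed,'wedge',0.0)
g=cv2.cvtColor(im,cv2.COLOR_BGR2GRAY)
mat=((g>75)*255).astype(np.uint8)&roi; q(mat,'mat',0.003)
br=((g>190)*255).astype(np.uint8)&roi; q(br,'bright',0.075)
print([g[260,280:430:6]])
```

```text
wedge 964.5 [([190.0, 274.0], [0.5058, 0.3123]), ([211.0, 274.0], [0.5062, 0.2639]), ([211.0, 324.0], [0.3924, 0.2587]), ([190.0, 324.0], [0.3919, 0.3063])]
mat 300.5 [([360.0, 322.0], [0.3991, -0.0765]), ([410.0, 322.0], [0.3995, -0.1889]), ([410.0, 334.0], [0.3727, -0.1883]), ([360.0, 334.0], [0.3724, -0.0763])]
mat 962.5 [([188.1999969482422, 274.1000061035156], [0.505, 0.3157]), ([209.5, 273.1000061035156], [0.5078, 0.2668]), ([212.10000610351562, 324.79998779296875], [0.3904, 0.2556]), ([190.8000030517578, 325.8999938964844], [0.3875, 0.3036])]
mat 10701.5 [([272.1000061035156, 228.10000610351562], [0.6143, 0.1259]), ([419.6000061035156, 214.60000610351562], [0.6488, -0.2176]), ([426.6000061035156, 291.5], [0.4685, -0.2284]), ([279.20001220703125, 305.0], [0.4362, 0.1056])]
mat 713.5 [([190.0, 212.0], [0.652, 0.3198]), ([220.0, 212.0], [0.6523, 0.2491]), ([220.0, 242.0], [0.5806, 0.2459]), ([190.0, 242.0], [0.5802, 0.3157])]
bright 359.0 [([190.5, 287.20001220703125], [0.4656, 0.292]), ([207.3000030517578, 285.6000061035156], [0.4695, 0.256]), ([211.0, 322.8999938964844], [0.389
[... 180 characters left out ...]
0351562], [0.6097, -0.0777]), ([364.29998779296875, 278.6000061035156], [0.4869, -0.0819]), ([326.0, 280.29998779296875], [0.4828, 0.0005])]
bright 536.0 [([409.1000061035156, 216.8000030517578], [0.6247, -0.1821]), ([418.1000061035156, 215.89999389648438], [0.627, -0.2022]), ([425.1000061035156, 282.8999938964844], [0.4781, -0.2128]), ([416.0, 283.79998779296875], [0.476, -0.1932])]
bright 566.5 [([191.0, 213.0], [0.6307, 0.3001]), ([218.0, 213.0], [0.631, 0.24]), ([218.0, 240.0], [0.57, 0.2372]), ([191.0, 240.0], [0.5696, 0.2966])]
[array([171, 170, 169, 168, 168, 171, 172, 152, 180, 208, 225, 229, 214,
       191, 147, 118, 166, 170, 170, 170, 170, 150, 110, 242,  53],
      dtype=uint8)]
```

View pics/topcrop.png

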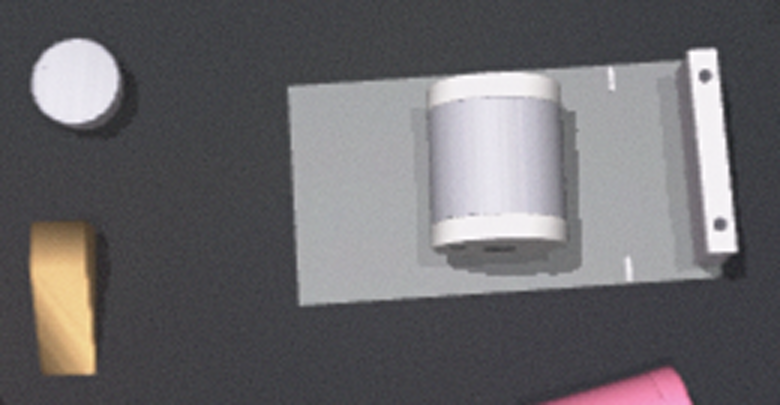

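Crop (3x): the wedge's tail is at the top and its thin end at about (202,325), pointing at the robot. The mat ticks are at (384,226) and (390,290). The rail's near top edge runs from (409,217) to (416,284). Next I go above the cylinder for a close look.

```bash
cat >> h.py <<'E'
def down(phi):  # tool x at heading phi (deg), z down
    a=np.deg2rad(phi); x=np.array([np.cos(a),np.sin(a),0]); z=np.array([0,0,-1.]); return np.stack([x,np.cross(z,x),z],1)
def plan(pos,phi,n,start=None):
    import json
    s=ctrl.get_state(); p=np.array(s['position']) if start is None else np.array(start[0]); r0=R.from_rotvec(s['tool_rot']).as_matrix() if start is None else down(start[1])
    w=R.from_matrix(r0.T@down(phi)).as_rotvec()/n; d=(np.array(pos)-p)/n; dp=[];tw=[]
    for i in range(n):
        Ri=r0@R.from_rotvec(w*i).as_matrix()   # shift along axes before the row's turn
        dp.append((Ri.T@d).round(4).tolist()); tw.append(w.round(4).tolist())
    print('{"dp":%s,"twist":%s}'%(json.dumps(dp),json.dumps(tw)))
def say():
    s=ctrl.get_state(); M=R.from_rotvec(s['tool_rot']).as_matrix()
    print(round(s['time'],2),np.round(s['position'],4),'phi',np.rad2deg(np.arctan2(M[1,0],M[0,0])).round(2),'tilt',M[:2,2].round(4),'F',np.round(s['ft_force'],1),'g',round(s['grip_width'],3),round(s['grip_force'],1))
E
python3 -c "
from h import *
say(); plan([.55,-.08,.29],86,20)"
```

```text
0.15 [ 0.1568 -0.6304  0.2217] phi 13.97 tilt [-0.0004  0.0014] F [0.2 0.2 0.9] g 1.0 0.0
{"dp":[[0.0257, -0.022, -0.0034], [0.0271, -0.0203, -0.0034], [0.0283, -0.0186, -0.0034], [0.0294, -0.0168, -0.0034], [0.0304, -0.0149, -0.0034], [0.0313, -0.0129, -0.0034], [0.032, -0.0109, -0.0034], [0.0326, -0.0089, -0.0034], [0.0331, -0.0068, -0.0034], [0.0335, -0.0048, -0.0034], [0.0337, -0.0026, -0.0034], [0.0338, -0.0005, -0.0034], [0.0338, 0.0016, -0.0034], [0.0336, 0.0037, -0.0034], [0.0333, 0.0058, -0.0034], [0.0329, 0.0079, -0.0034], [0.0323, 0.01, -0.0034], [0.0316, 0.012, -0.0034], [0.0308, 0.0139, -0.0034], [0.0299, 0.0158, -0.0034]],"twist":[[-0.0001, -0.0, -0.0629], [-0.0001, -0.0, -0.0629], [-0.0001, -0.0, -0.0629], [-0.0001, -0.0, -0.0629], [-0.0001, -0.0, -0.0629], [-0.0001, -0.0, -0.0629], [-0.0001, -0.0, -0.0629], [-0.0001, -0.0, -0.0629], [-0.0001, -0.0, -0.0629], [-0.0001, -0.0, -0.0629], [-0.0001, -0.0, -0.0629], [-0.0001, -0.0, -0.0629], [-0.0001, -0.0, -0.0629], [-0.0001, -0.0, -0.0629], [-0.0001, -0.0, -0.0629], [-0.0001, -0.0, -0.0629], [-0.0001, -0.0, -0.0629], [-0.0001, -0.0, -0.0629], [-0.0001, -0.0, -0.0629], [-0.0001, -0.0, -0.0629]]}
```

Request:
apply_moves(
  dp=[
    [0.026,-0.022,-0.0034],
    [0.027,-0.02,-0.0034],
    [0.028,-0.0185,-0.0034],
    [0.0295,-0.017,-0.0034],
    [0.0305,-0.015,-0.0034],
    [0.0315,-0.013,-0.0034],
    [0.032,-0.011,-0.0034],
    [0.0325,-0.009,-0.0034],
    [0.033,-0.007,-0.0034],
    [0.0335,-0.005,-0.0034],
  ],
  twist=[
    [0,0,-0.063],
    [0,0,-0.063],
    [0,0,-0.063],
    [0,0,-0.063],
    [0,0,-0.063],
    [0,0,-0.063],
    [0,0,-0.063],
    [0,0,-0.063],
    [0,0,-0.063],
    [0,0,-0.063],
  ],
  fingers=[0.4,0.4,0.4,0.4,0.4,0.4,0.4,0.4,0.4,0.4],
)

```text
time: 1.15
position: [0.3542, -0.3529, 0.2568]
tool_rot: [2.843, 1.335, -0.0]
ft_force: [-0.1, 0.1, -0.1]
grip_width: 0.6
grip_force: 0.0
```

Request:
apply_moves(
  dp=[
    [0.0335,-0.0025,-0.0034],
    [0.034,-0.0005,-0.0034],
    [0.034,0.0015,-0.0034],
    [0.0335,0.0035,-0.0034],
    [0.0335,0.006,-0.0034],
    [0.033,0.008,-0.0034],
    [0.0325,0.01,-0.0034],
    [0.0315,0.012,-0.0034],
    [0.031,0.014,-0.0034],
    [0.03,0.016,-0.0034],
  ],
  twist=[
    [0,0,-0.063],
    [0,0,-0.063],
    [0,0,-0.063],
    [0,0,-0.063],
    [0,0,-0.063],
    [0,0,-0.063],
    [0,0,-0.063],
    [0,0,-0.063],
    [0,0,-0.063],
    [0,0,-0.063],
  ],
  fingers=[0.4,0.4,0.4,0.4,0.4,0.4,0.4,0.4,0.4,0.4],
)

```text
time: 2.15
position: [0.5502, -0.0766, 0.2908]
tool_rot: [2.29, 2.15, -0.0]
ft_force: [1.1, -0.6, -0.6]
grip_width: 0.602
grip_force: 0.0
```

Request:
apply_moves(
  dp=[
    [0,0,0],
    [0,0,0],
    [0,0,0],
  ],
  twist=[
    [0,0,0],
    [0,0,0],
    [0,0,0],
  ],
  fingers=[0.4,0.4,0.4],
)

```text
time: 2.45
position: [0.5491, -0.0796, 0.2902]
tool_rot: [-2.296, -2.144, 0.002]
ft_force: [-0.0, 0.0, 0.7]
grip_width: 0.598
grip_force: 0.0
```

Run:
```python
from h import *
say(); s=ctrl.get_state(); save('w1',get_image('wrist'))
```

```text
2.45 [ 0.5491 -0.0796  0.2902] phi 86.09 tilt [-0.0009 -0.0008] F [-0.   0.   0.7] g 0.598 0.0
```

View pics/w1.png

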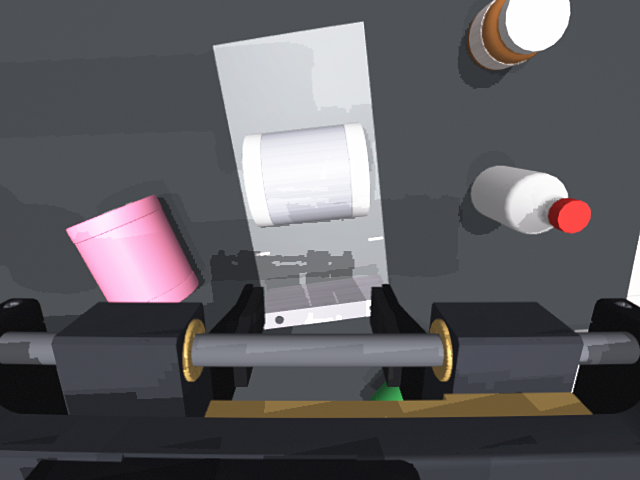

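The wrist view shows the cylinder with corners at about (247,137), (362,124), (368,214) and (257,227). The mat's open end runs from (214,45) to (363,22), and the right tick is at (376,239).

Run:
```python
from h import *
s=ctrl.get_state(); W=cam('wrist',s); T=cam('top')
def ax(cm,a,b,z=.053):
    e,d1=ray(cm,*a); _,d2=ray(cm,*b); d=d1/np.linalg.norm(d1)+d2/np.linalg.norm(d2); return e+d*(z-e[2])/d[2]
def rep(n,L,Rr): print(n,L[:2].round(4),Rr[:2].round(4),'mid',((L+Rr)/2)[:2].round(4),'yaw',np.rad2deg(np.arctan2(*(Rr-L)[1::-1])).round(2))
rep('cyl wrist',ax(W,(262,135),(270,226)),ax(W,(350,125.5),(356,216)))
rep('cyl top',ax(T,(324,275),(367,275)),ax(T,(323,230),(365,228)))
rep('matend W',onz(W,214,45,.003),onz(W,363,22,.003))
rep('matend T',onz(T,280,301.7,.003),onz(T,276,229,.003))
print('tick W',onz(W,370,239.5,.003),onz(W,383,237.5,.003))
rep('ticks T',onz(T,389.7,290,.003),onz(T,383.5,226,.003))
rep('rail T',onz(T,416,283.8,.075),onz(T,409.1,216.8,.075))
print('capends W',onz(W,247,181,.08),onz(W,370,169,.08))
```

```text
cyl wrist [ 0.4951 -0.0457] [ 0.5907 -0.0419] mid [ 0.5429 -0.0438] yaw 2.26
cyl top [ 0.4978 -0.0422] [ 0.6014 -0.0391] mid [ 0.5496 -0.0407] yaw 1.73
matend W [0.4457 0.1048] [0.6134 0.1157] mid [0.5295 0.1103] yaw 3.71
matend T [0.4436 0.104 ] [0.6122 0.1169] mid [0.5279 0.1104] yaw 4.39
tick W [ 0.61335831 -0.13508501  0.003     ] [ 0.63019979 -0.13357363  0.003     ]
ticks T [ 0.4715 -0.1444] [ 0.6208 -0.1327] mid [ 0.5462 -0.1386] yaw 4.48
rail T [ 0.4761 -0.1932] [ 0.6248 -0.1821] mid [ 0.5504 -0.1877] yaw 4.26
capends W [ 0.47966799 -0.04077837  0.08      ] [ 0.60552548 -0.0375895   0.08      ]
```

```bash
python3 -c "
from h import *
plan([.5425,-.024,.12],92,6)"
```

```text
{"dp":[[0.0093, -0.0017, 0.0284], [0.0093, -0.0016, 0.0284], [0.0093, -0.0014, 0.0284], [0.0093, -0.0012, 0.0284], [0.0093, -0.0011, 0.0284], [0.0094, -0.0009, 0.0284]],"twist":[[-0.0001, 0.0002, -0.0173], [-0.0001, 0.0002, -0.0173], [-0.0001, 0.0002, -0.0173], [-0.0001, 0.0002, -0.0173], [-0.0001, 0.0002, -0.0173], [-0.0001, 0.0002, -0.0173]]}
```

Request:
apply_moves(
  dp=[
    [0.0093,-0.0017,0.0284],
    [0.0093,-0.0016,0.0284],
    [0.0093,-0.0014,0.0284],
    [0.0093,-0.0012,0.0284],
    [0.0093,-0.0011,0.0284],
    [0.0094,-0.0009,0.0284],
    [0,0,0],
    [0,0,0],
  ],
  twist=[
    [0,0,-0.0173],
    [0,0,-0.0173],
    [0,0,-0.0173],
    [0,0,-0.0173],
    [0,0,-0.0173],
    [0,0,-0.0173],
    [0,0,0],
    [0,0,0],
  ],
  fingers=[0.4,0.4,0.4,0.4,0.4,0.4,0.4,0.4],
)

```text
time: 3.3
position: [0.5429, -0.0238, 0.1205]
tool_rot: [2.182, 2.26, -0.001]
ft_force: [-0.3, 0.6, 0.8]
grip_width: 0.606
grip_force: 0.0
```

Request:
apply_moves(
  dp=[
    [0,0,0.006],
    [0,0,0.005],
    [0,0,0.004],
    [0,0,0.003],
    [0,0,0],
  ],
  twist=[
    [0,0,0],
    [0,0,0],
    [0,0,0],
    [0,0,0],
    [0,0,0],
  ],
  fingers=[0.4,0.4,0.4,0.4,0.4],
)

```text
time: 3.8
position: [0.5432, -0.0226, 0.1024]
tool_rot: [2.18, 2.262, 0.0]
ft_force: [-0.2, -0.6, 1.4]
grip_width: 0.599
grip_force: 0.6
```

Request:
apply_moves(
  dp=[
    [0,0,0.001],
    [0,0,0.001],
    [0,0,0],
  ],
  twist=[
    [0,0,0],
    [0,0,0],
    [0,0,0],
  ],
  fingers=[0.4,0.4,0.4],
)

```text
time: 4.1
position: [0.5434, -0.022, 0.1018]
tool_rot: [2.179, 2.262, 0.0]
ft_force: [-4.4, 1.1, 11.6]
grip_width: 0.603
grip_force: 5.6
```

Request:
apply_moves(
  dp=[
    [-0.004,0,0],
    [-0.008,0,0],
    [-0.008,0,0],
    [-0.008,0,0],
    [-0.008,0,0],
    [-0.008,0,0],
    [-0.008,0,0],
    [-0.006,0,0],
    [-0.004,0,0],
    [0,0,0],
  ],
  twist=[
    [0,0,-0.002],
    [0,0,-0.003],
    [0,0,-0.003],
    [0,0,-0.003],
    [0,0,-0.003],
    [0,0,-0.003],
    [0,0,-0.003],
    [0,0,-0.003],
    [0,0,0],
    [0,0,0],
  ],
  fingers=[0.4,0.4,0.4,0.4,0.4,0.4,0.4,0.4,0.4,0.4],
)

```text
time: 5.1
position: [0.5469, -0.0865, 0.1028]
tool_rot: [2.154, 2.282, -0.002]
ft_force: [-5.3, -1.7, 16.5]
grip_width: 0.6
grip_force: 7.9
```

Request:
apply_moves(
  dp=[
    [0,0,0],
    [0,0,-0.003],
    [0,0,-0.02],
    [0,0,0],
  ],
  twist=[
    [0,0,0],
    [0,0,0],
    [0,0,0],
    [0,0,0],
  ],
  fingers=[0.4,0.4,0.4,0.4],
)

```text
time: 5.5
position: [0.5476, -0.0846, 0.125]
tool_rot: [2.152, 2.284, 0.003]
ft_force: [0.0, -1.1, 0.4]
grip_width: 0.603
grip_force: 0.0
```

```bash
cat >> h.py <<'E'
def cyl(T,im,name=''):
    g=cv2.cvtColor(im,cv2.COLOR_RGB2GRAY).astype(int); hs=cv2.cvtColor(im,cv2.COLOR_RGB2HSV)
    return g
E
python3 - <<'E'
from h import *
say(); im=get_image('top'); save('t2',im); s=ctrl.get_state(); w=get_image('wrist'); save('w2',w)
a=cv2.resize(im[190:335,240:440],None,fx=2.5,fy=2.5,interpolation=cv2.INTER_CUBIC); 
b=cv2.resize(w[0:360,120:520],(500,450)); save('c2',np.vstack([a[:, :500],b])[:600] if 0 else np.hstack([cv2.resize(a,(400,290)),cv2.resize(b,(400,360))[:290]]))
E
```

```text
5.5 [ 0.5476 -0.0846  0.125 ] phi 93.43 tilt [ 0.0039 -0.0009] F [ 0.  -1.1  0.4] g 0.603 0.0
```

View pics/c2.png

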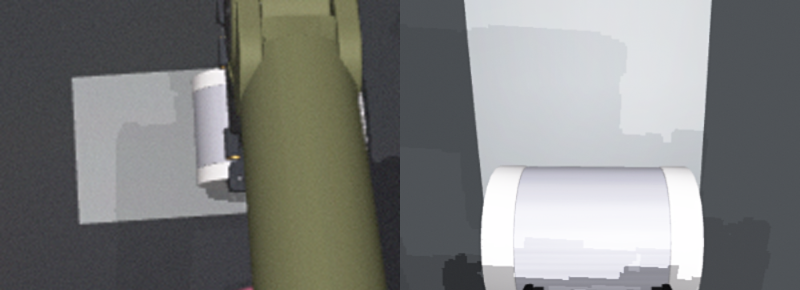

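The left crop (top view) shows the cylinder partly hidden by the arm. The right crop (wrist) shows its +y silhouette edge level at row 167, over columns 220–410, so it is nearly square to the tool.

```bash
cat >> h.py <<'E'
foot=np.array([.550,-.188]); yw=np.deg2rad(4.3); X=np.array([np.cos(yw),np.sin(yw)]); Y=np.array([-np.sin(yw),np.cos(yw)])
def edgeaxis(cm,u,v):
    # +y tangent ray -> axis point, in the vertical plane containing rail Y
    e,d=ray(cm,u,v); f=np.array([*Y,0]); dy,dz=d@f,d[2]; n=np.array([-abs(dz),dy*np.sign(-dz)*-1]); 
    L=np.hypot(dy,dz); ny,nz=dz/L,-dy/L   # normal to ray in (y,z)
    if ny>0: ny,nz=-ny,-nz                # towards -y (cylinder side)
    # point on ray t so that (ray + .05 n).z = .053
    t=(.053-.05*nz-e[2])/dz; P=e+d*t; return (P[:2]-foot)@Y+.05*ny, (P[:2]-foot)@X
def wedge_edge(w,cols):
    g=cv2.GaussianBlur(cv2.cvtColor(w,cv2.COLOR_RGB2GRAY),(5,5),0).astype(int); out=[]
    return g
E
python3 - <<'E'
from h import *
s=ctrl.get_state(); W=cam('wrist',s); im=cv2.imread('pics/w2.png',0).astype(int)
for c in (240,270,300,330,360,390):
    d=np.diff(im[140:200,c-3:c+4].mean(1)); r=140+np.argmax(np.abs(d))+1; print(c,r,np.round(edgeaxis(W,c,r),4))
P=[onz(W,u,225,.075)[:2] for u in(220,411)]; print([( (p-foot)@X).round(4) for p in P])
E
```

```text
240 165 [ 0.1156 -0.0444]
270 166 [ 0.1146 -0.0252]
300 166 [ 0.1143 -0.006 ]
330 166 [0.1139 0.0132]
360 167 [0.113  0.0325]
390 168 [0.1121 0.0519]
[np.float64(-0.0537), np.float64(0.0606)]
```

Request:
apply_moves(
  dp=[
    [0.014,0,0],
    [0.015,0,0],
    [0,0,0.01],
    [0,0,0.009],
    [0,0,0.003],
    [0,0,0.0015],
    [0,0,0.0015],
    [0,0,0],
  ],
  twist=[
    [0,0,0],
    [0,0,0],
    [0,0,0],
    [0,0,0],
    [0,0,0],
    [0,0,0],
    [0,0,0],
    [0,0,0],
  ],
  fingers=[0.4,0.4,0.4,0.4,0.4,0.4,0.4,0.4],
)

```text
time: 6.4
position: [0.5444, -0.0551, 0.1015]
tool_rot: [2.154, 2.287, -0.002]
ft_force: [-10.0, 2.1, 27.7]
grip_width: 0.602
grip_force: 14.1
```

Request:
apply_moves(
  dp=[
    [-0.004,0,0],
    [-0.008,0,0],
    [-0.008,0,0],
    [-0.008,0,0],
    [-0.008,0,0],
    [-0.008,0,0],
    [-0.008,0,0],
    [-0.008,0,0],
    [-0.006,0,0],
    [-0.004,0,0],
  ],
  twist=[
    [0,0,-0.002],
    [0,0,-0.004],
    [0,0,-0.004],
    [0,0,-0.004],
    [0,0,-0.004],
    [0,0,-0.004],
    [0,0,-0.004],
    [0,0,-0.004],
    [0,0,0],
    [0,0,0],
  ],
  fingers=[0.4,0.4,0.4,0.4,0.4,0.4,0.4,0.4,0.4,0.4],
)

```text
time: 7.4
position: [0.55, -0.1294, 0.1017]
tool_rot: [2.121, 2.312, -0.006]
ft_force: [-7.9, -2.8, 23.4]
grip_width: 0.602
grip_force: 11.8
```

Request:
apply_moves(
  dp=[
    [0,0,0],
    [0,0,0],
    [0,0,-0.003],
    [0,0,-0.02],
    [0,0,0],
  ],
  twist=[
    [0,0,0],
    [0,0,0],
    [0,0,0],
    [0,0,0],
    [0,0,0],
  ],
  fingers=[0.4,0.4,0.4,0.4,0.4],
)

```text
time: 7.9
position: [0.5507, -0.1263, 0.1224]
tool_rot: [2.118, 2.316, 0.001]
ft_force: [0.2, -0.2, -0.4]
grip_width: 0.6
grip_force: 0.0
```

```bash
cat >> h.py <<'E'
def lookcyl(n):
    say(); s=ctrl.get_state(); w=get_image('wrist'); save(n,w); W=cam('wrist',s); im=cv2.cvtColor(w,cv2.COLOR_RGB2GRAY).astype(int)
    for c in (250,280,310,340,370):
        d=np.abs(np.diff(im[100:300,c-3:c+4].mean(1))); r=100+np.argmax(d)+1; print(c,r,np.round(edgeaxis(W,c,r),4))
    p=s['position']; print('tip rail x,y',((p[:2]-foot)@X).round(4),((p[:2]-foot)@Y).round(4))
E
python3 -c "
from h import *
lookcyl('w3')"
```

```text
7.9 [ 0.5507 -0.1263  0.1224] phi 95.09 tilt [ 0.0029 -0.0013] F [ 0.2 -0.2 -0.4] g 0.6 0.0
250 278 [-0.008  -0.0442]
280 277 [-0.0069 -0.0218]
310 276 [-0.0059  0.0006]
340 156 [0.0785 0.0192]
370 264 [0.0041 0.0444]
tip rail x,y 0.0054 0.0615
```

```bash
sed -i 's/im\[100:300/im[100:215/' h.py
python3 - <<'E'
from h import *
s=ctrl.get_state(); W=cam('wrist',s); im=cv2.imread('pics/w3.png',0).astype(int)
for c in range(240,400,20):
    d=np.abs(np.diff(im[130:190,c-3:c+4].mean(1))); r=131+np.argmax(d); print(c,r,np.round(edgeaxis(W,c,r),4))
E
```

```text
240 153 [ 0.0801 -0.0444]
260 154 [ 0.0796 -0.0319]
280 155 [ 0.0791 -0.0194]
300 155 [ 0.0793 -0.0068]
320 155 [0.0794 0.0057]
340 156 [0.0789 0.0183]
360 156 [0.0791 0.0308]
380 157 [0.0787 0.0435]
```

Request:
apply_moves(
  dp=[
    [0.016,0,0],
    [0.017,0,0],
    [0,0,0.01],
    [0,0,0.006],
    [0,0,0.003],
    [0,0,0.0015],
    [0,0,0.001],
    [0,0,0],
  ],
  twist=[
    [0,0,0.005],
    [0,0,0.005],
    [0,0,0],
    [0,0,0],
    [0,0,0],
    [0,0,0],
    [0,0,0],
    [0,0,0],
  ],
  fingers=[0.4,0.4,0.4,0.4,0.4,0.4,0.4,0.4],
)

```text
time: 8.75
position: [0.5462, -0.0942, 0.1023]
tool_rot: [2.133, 2.307, -0.005]
ft_force: [-10.3, 1.1, 25.7]
grip_width: 0.601
grip_force: 12.8
```

Request:
apply_moves(
  dp=[
    [-0.004,0,0],
    [-0.008,0,0],
    [-0.008,0,0],
    [-0.008,0,0],
    [-0.008,0,0],
    [-0.007,0,0],
    [-0.005,0,0],
    [-0.004,0,0],
    [-0.004,0,0],
    [-0.004,0,0],
  ],
  twist=[
    [0,0,-0.001],
    [0,0,-0.002],
    [0,0,-0.002],
    [0,0,-0.002],
    [0,0,-0.002],
    [0,0,-0.001],
    [0,0,0],
    [0,0,0],
    [0,0,0],
    [0,0,0],
  ],
  fingers=[0.4,0.4,0.4,0.4,0.4,0.4,0.4,0.4,0.4,0.4],
)

```text
time: 9.75
position: [0.5507, -0.1533, 0.1023]
tool_rot: [-2.121, -2.315, 0.003]
ft_force: [-12.0, 7.3, 27.0]
grip_width: 0.599
grip_force: 12.7
```

Request:
apply_moves(
  dp=[
    [-0.002,0,0],
    [-0.002,0,0],
    [-0.002,0,0],
    [0,0,0],
    [0,0,0],
  ],
  twist=[
    [0,0,0],
    [0,0,0],
    [0,0,0],
    [0,0,0],
    [0,0,0],
  ],
  fingers=[0.4,0.4,0.4,0.4,0.4],
)

```text
time: 10.25
position: [0.553, -0.1567, 0.1017]
tool_rot: [-2.118, -2.318, -0.003]
ft_force: [-4.6, 6.5, 19.5]
grip_width: 0.597
grip_force: 8.9
```

Request:
apply_moves(
  dp=[
    [0,0,-0.001],
    [0,0,-0.001],
    [0,0,-0.003],
    [0,0,-0.015],
    [0,0,0],
    [0,0,0],
  ],
  twist=[
    [0,0,0],
    [0,0,0],
    [0,0,0],
    [0,0,0],
    [0,0,0],
    [0,0,0],
  ],
  fingers=[0.4,0.4,0.4,0.4,0.4,0.4],
)

```text
time: 10.85
position: [0.5525, -0.1589, 0.12]
tool_rot: [2.12, 2.318, -0.0]
ft_force: [-0.8, 0.5, -0.4]
grip_width: 0.599
grip_force: 0.0
```

```bash
python3 -c "
from h import *
lookcyl('w4')"
```

```text
10.85 [ 0.5525 -0.1589  0.12  ] phi 95.11 tilt [ 0.0006 -0.0006] F [-0.8  0.5 -0.4] g 0.599 0.0
250 150 [ 0.0491 -0.0378]
280 150 [ 0.0493 -0.0191]
310 151 [ 0.0489 -0.0005]
340 151 [0.0491 0.0181]
370 152 [0.0488 0.0367]
tip rail x,y 0.0047 0.0288
```

```bash
python3 -c "
from h import *
plan([.38,.285,.28],0,20,([.5525,-.159,.20],95.1))"
```

```text
{"dp":[[0.0229, -0.0066, -0.004], [0.0223, -0.0085, -0.004], [0.0215, -0.0103, -0.004], [0.0205, -0.0121, -0.004], [0.0195, -0.0137, -0.004], [0.0183, -0.0153, -0.004], [0.0169, -0.0167, -0.004], [0.0155, -0.0181, -0.004], [0.0139, -0.0193, -0.004], [0.0123, -0.0204, -0.004], [0.0106, -0.0213, -0.004], [0.0088, -0.0221, -0.004], [0.0069, -0.0228, -0.004], [0.005, -0.0233, -0.004], [0.003, -0.0236, -0.004], [0.0011, -0.0238, -0.004], [-0.0009, -0.0238, -0.004], [-0.0029, -0.0236, -0.004], [-0.0048, -0.0233, -0.004], [-0.0068, -0.0228, -0.004]],"twist":[[0.0, 0.0, 0.083], [0.0, 0.0, 0.083], [0.0, 0.0, 0.083], [0.0, 0.0, 0.083], [0.0, 0.0, 0.083], [0.0, 0.0, 0.083], [0.0, 0.0, 0.083], [0.0, 0.0, 0.083], [0.0, 0.0, 0.083], [0.0, 0.0, 0.083], [0.0, 0.0, 0.083], [0.0, 0.0, 0.083], [0.0, 0.0, 0.083], [0.0, 0.0, 0.083], [0.0, 0.0, 0.083], [0.0, 0.0, 0.083], [0.0, 0.0, 0.083], [0.0, 0.0, 0.083], [0.0, 0.0, 0.083], [0.0, 0.0, 0.083]]}
```

Request:
apply_moves(
  dp=[
    [0,0,-0.03],
    [0,0,-0.03],
    [0,0,-0.02],
  ],
  twist=[
    [0,0,0],
    [0,0,0],
    [0,0,0],
  ],
  fingers=[0,0,0],
)

```text
time: 11.2
position: [0.5528, -0.1584, 0.2012]
tool_rot: [2.119, 2.318, 0.001]
ft_force: [0.4, 1.2, 0.4]
grip_width: 0.788
grip_force: 0.0
```

Request:
apply_moves(
  dp=[
    [0.023,-0.0066,-0.004],
    [0.0225,-0.0085,-0.004],
    [0.0215,-0.0103,-0.004],
    [0.0205,-0.012,-0.004],
    [0.0195,-0.0137,-0.004],
    [0.0183,-0.0153,-0.004],
    [0.017,-0.0167,-0.004],
    [0.0155,-0.018,-0.004],
    [0.014,-0.0193,-0.004],
    [0.0123,-0.0204,-0.004],
  ],
  twist=[
    [0,0,0.083],
    [0,0,0.083],
    [0,0,0.083],
    [0,0,0.083],
    [0,0,0.083],
    [0,0,0.083],
    [0,0,0.083],
    [0,0,0.083],
    [0,0,0.083],
    [0,0,0.083],
  ],
  fingers=[0,0,0,0,0,0,0,0,0,0],
)

```text
time: 12.2
position: [0.4655, 0.0649, 0.2394]
tool_rot: [2.877, 1.262, -0.001]
ft_force: [-0.4, -0.4, -1.6]
grip_width: 0.997
grip_force: 0.0
```

Request:
apply_moves(
  dp=[
    [0.0106,-0.0213,-0.004],
    [0.009,-0.022,-0.004],
    [0.007,-0.0228,-0.004],
    [0.005,-0.0233,-0.004],
    [0.003,-0.0236,-0.004],
    [0.001,-0.0238,-0.004],
    [-0.001,-0.0238,-0.004],
    [-0.003,-0.0236,-0.004],
    [-0.005,-0.0233,-0.004],
    [-0.007,-0.0228,-0.004],
  ],
  twist=[
    [0,0,0.083],
    [0,0,0.083],
    [0,0,0.083],
    [0,0,0.083],
    [0,0,0.083],
    [0,0,0.083],
    [0,0,0.083],
    [0,0,0.083],
    [0,0,0.083],
    [0,0,0.083],
  ],
  fingers=[0,0,0,0,0,0,0,0,0,0],
)

```text
time: 13.2
position: [0.379, 0.2866, 0.2795]
tool_rot: [3.141, -0.005, 0.0]
ft_force: [0.1, 0.2, -0.5]
grip_width: 1.003
grip_force: 0.0
```

Request:
apply_moves(
  dp=[
    [0,0,0],
    [0,0,0],
    [0,0,0],
  ],
  twist=[
    [0,0,0],
    [0,0,0],
    [0,0,0],
  ],
  fingers=[0,0,0],
)

```text
time: 13.5
position: [0.3801, 0.2845, 0.2791]
tool_rot: [3.141, -0.001, -0.001]
ft_force: [0.0, -1.1, -0.7]
grip_width: 0.999
grip_force: 0.0
```

Run:
```python
from h import *
say(); print(ctrl.get_state()['joint_positions'].round(2)); w=get_image('wrist'); save('w5',w); t=get_image('top'); save('t5',t)
a=cv2.resize(t[200:335,180:440],(400,208),interpolation=cv2.INTER_CUBIC)
o=np.zeros((590,640,3),np.uint8); o[:380]=w[:380]; o[381:589,:400]=a; save('c5',o)
```

```text
13.5 [0.3801 0.2845 0.2791] phi -0.03 tilt [-0.0006 -0.001 ] F [ 0.  -1.1 -0.7] g 0.999 0.0
[ 0.55 -0.1  -1.15  1.75 -0.09  1.44 -2.16]
```

View pics/c5.png

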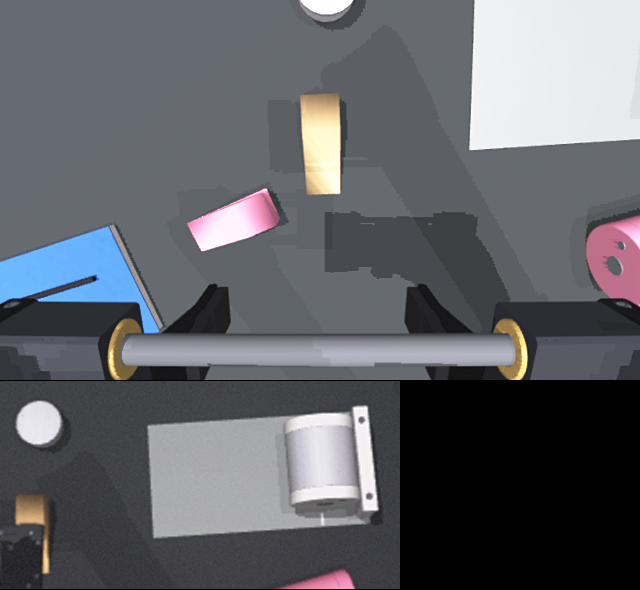

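The wrist view shows the wedge with its thin edge from (307,194) to (340,193) and its tail's back top edge from (301,94) to (339,93). The top inset shows the cylinder lying square against the rail.

Run:
```python
from h import *
s=ctrl.get_state(); W=cam('wrist',s)
im=cv2.imread('pics/w5.png'); h=cv2.cvtColor(im,cv2.COLOR_BGR2HSV); m=cv2.inRange(h,(8,60,60),(28,255,255)); m[250:]=0
c=max(cv2.findContours(m,0,1)[0],key=cv2.contourArea); print(cv2.approxPolyDP(c,3,True)[:,0].tolist())
a=[onz(W,*p,.04)[:2] for p in((301,94),(339.5,93))]; b=[onz(W,*p,.0008)[:2] for p in((307,194),(340,193.5))]
print(np.round(a,4),np.round(b,4)); A,B=np.mean(a,0),np.mean(b,0); d=B-A; L=np.hypot(*d); print('len',L,'dir',np.rad2deg(np.arctan2(d[1],d[0])),'grip',A+d/L*.0175, B-d/L*.0925)
```

```text
[[338, 93], [301, 95], [307, 194], [340, 192]]
[[0.5007 0.3008]
 [0.5015 0.261 ]] [[0.3905 0.2967]
 [0.391  0.2565]]
len 0.11047167447118945 dir -177.79042072053622 grip [0.48360928 0.28018418] [0.48313795 0.280166  ]
```

```bash
python3 -c "
from h import *
plan([.4834,.2802,.10],2.2,8)"
```

```text
{"dp":[[0.0129, 0.0005, 0.0224], [0.0129, 0.0006, 0.0224], [0.0129, 0.0007, 0.0224], [0.0129, 0.0007, 0.0224], [0.0129, 0.0008, 0.0224], [0.0129, 0.0009, 0.0224], [0.0129, 0.0009, 0.0224], [0.0129, 0.001, 0.0224]],"twist":[[0.0001, 0.0001, -0.0049], [0.0001, 0.0001, -0.0049], [0.0001, 0.0001, -0.0049], [0.0001, 0.0001, -0.0049], [0.0001, 0.0001, -0.0049], [0.0001, 0.0001, -0.0049], [0.0001, 0.0001, -0.0049], [0.0001, 0.0001, -0.0049]]}
```

Request:
apply_moves(
  dp=[
    [0.0129,0.0005,0.0224],
    [0.0129,0.0006,0.0224],
    [0.0129,0.0007,0.0224],
    [0.0129,0.0007,0.0224],
    [0.0129,0.0008,0.0224],
    [0.0129,0.0009,0.0224],
    [0.0129,0.0009,0.0224],
    [0.0129,0.001,0.0224],
    [0,0,0],
    [0,0,0],
  ],
  twist=[
    [0,0,-0.0049],
    [0,0,-0.0049],
    [0,0,-0.0049],
    [0,0,-0.0049],
    [0,0,-0.0049],
    [0,0,-0.0049],
    [0,0,-0.0049],
    [0,0,-0.0049],
    [0,0,0],
    [0,0,0],
  ],
  fingers=[0,0,0,0,0,0,0,0,0,0],
)

```text
time: 14.6
position: [0.4825, 0.2812, 0.1001]
tool_rot: [3.141, 0.061, -0.003]
ft_force: [-0.0, 0.2, 0.5]
grip_width: 1.001
grip_force: 0.0
```

Request:
apply_moves(
  dp=[
    [0,0,0.02],
    [0,0,0.02],
    [0,0,0.02],
    [0,0,0.018],
    [0,0,0.01],
    [0,0,0.006],
    [0,0,0],
    [0,0,0],
  ],
  twist=[
    [0,0,0],
    [0,0,0],
    [0,0,0],
    [0,0,0],
    [0,0,0],
    [0,0,0],
    [0,0,0],
    [0,0,0],
  ],
  fingers=[0,0,0,0,0,0,0,0],
)

```text
time: 15.4
position: [0.4833, 0.2821, 0.0071]
tool_rot: [-3.14, -0.063, -0.001]
ft_force: [-0.6, 0.3, 1.3]
grip_width: 0.998
grip_force: 0.0
```

```bash
python3 -c "
from h import *
say(); print(ctrl.get_state()['joint_positions'].round(2))"
```

```text
15.4 [0.4833 0.2821 0.0071] phi 2.28 tilt [0.0009 0.0005] F [-0.6  0.3  1.3] g 0.998 0.0
[ 0.23  0.54 -0.98  1.87  0.53  1.01 -2.5 ]
```

Request:
apply_moves(
  dp=[
    [0,0,0],
    [0,0,0],
    [0,0,0],
    [0,0,0],
    [0,0,0],
    [0,0,0],
    [0,0,0],
    [0,0,0],
  ],
  twist=[
    [0,0,0],
    [0,0,0],
    [0,0,0],
    [0,0,0],
    [0,0,0],
    [0,0,0],
    [0,0,0],
    [0,0,0],
  ],
  fingers=[0.7,0.7,0.7,0.7,0.7,0.7,0.7,0.7],
  newtons=40,
)

```text
time: 16.2
position: [0.4829, 0.2816, 0.0064]
tool_rot: [3.141, 0.062, -0.0]
ft_force: [-0.6, 1.1, 0.3]
grip_width: 0.457
grip_force: 40.0
```

Request:
apply_moves(
  dp=[
    [0,0,-0.004],
    [0,0,-0.016],
    [0,0,-0.02],
    [0,0,-0.02],
    [0,0,-0.01],
    [0,0,0],
    [0,0,0],
  ],
  twist=[
    [0,0,0],
    [0,0,0],
    [0,0,0],
    [0,0,0],
    [0,0,0],
    [0,0,0],
    [0,0,0],
  ],
  fingers=[0.7,0.7,0.7,0.7,0.7,0.7,0.7],
)

```text
time: 16.9
position: [0.4828, 0.2813, 0.0763]
tool_rot: [3.14, 0.062, 0.0]
ft_force: [-0.0, -0.6, -0.7]
grip_width: 0.457
grip_force: 40.0
```

```bash
python3 -c "
from h import *
say(); print(ctrl.get_state()['joint_positions'].round(2))
Q=foot+.215*Y; print(Q); plan([*Q,.077],94.3,20)"
```

```text
16.9 [0.4828 0.2813 0.0763] phi 2.27 tilt [ 0.0001 -0.0006] F [-0.  -0.6 -0.7] g 0.457 40.0
[ 0.3   0.45 -1.05  1.82  0.43  1.12 -2.44]
[0.53387957 0.0263948 ]
{"dp":[[0.002, 0.0128, -0.0], [0.001, 0.013, -0.0], [-0.0, 0.013, -0.0], [-0.0011, 0.013, -0.0], [-0.0021, 0.0128, -0.0], [-0.0031, 0.0126, -0.0], [-0.0041, 0.0123, -0.0], [-0.0051, 0.012, -0.0], [-0.0061, 0.0115, -0.0], [-0.007, 0.011, -0.0], [-0.0078, 0.0104, -0.0], [-0.0086, 0.0097, -0.0], [-0.0094, 0.009, -0.0], [-0.0101, 0.0082, -0.0], [-0.0107, 0.0074, -0.0], [-0.0113, 0.0065, -0.0], [-0.0117, 0.0056, -0.0], [-0.0121, 0.0046, -0.0], [-0.0125, 0.0036, -0.0], [-0.0127, 0.0026, -0.0]],"twist":[[0.0, 0.0, -0.0803], [0.0, 0.0, -0.0803], [0.0, 0.0, -0.0803], [0.0, 0.0, -0.0803], [0.0, 0.0, -0.0803], [0.0, 0.0, -0.0803], [0.0, 0.0, -0.0803], [0.0, 0.0, -0.0803], [0.0, 0.0, -0.0803], [0.0, 0.0, -0.0803], [0.0, 0.0, -0.0803], [0.0, 0.0, -0.0803], [0.0, 0.0, -0.0803], [0.0, 0.0, -0.0803], [0.0, 0.0, -0.0803], [0.0, 0.0, -0.0803], [0.0, 0.0, -0.0803], [0.0, 0.0, -0.0803], [0.0, 0.0, -0.0803], [0.0, 0.0, -0.0803]]}
```

Request:
apply_moves(
  dp=[
    [0.002,0.013,0],
    [0.001,0.013,0],
    [0,0.013,0],
    [-0.001,0.013,0],
    [-0.002,0.013,0],
    [-0.003,0.0125,0],
    [-0.004,0.0123,0],
    [-0.005,0.012,0],
    [-0.006,0.0115,0],
    [-0.007,0.011,0],
  ],
  twist=[
    [0,0,-0.08],
    [0,0,-0.08],
    [0,0,-0.08],
    [0,0,-0.08],
    [0,0,-0.08],
    [0,0,-0.08],
    [0,0,-0.08],
    [0,0,-0.08],
    [0,0,-0.08],
    [0,0,-0.08],
  ],
  fingers=[0.7,0.7,0.7,0.7,0.7,0.7,0.7,0.7,0.7,0.7],
)

```text
time: 17.9
position: [0.5081, 0.1533, 0.0753]
tool_rot: [-2.866, -1.285, 0.003]
ft_force: [-0.6, -0.0, -0.9]
grip_width: 0.454
grip_force: 40.0
```

Request:
apply_moves(
  dp=[
    [-0.008,0.0104,0],
    [-0.0086,0.0097,0],
    [-0.0094,0.009,0],
    [-0.01,0.0082,0],
    [-0.0107,0.0074,0],
    [-0.0113,0.0065,0],
    [-0.0117,0.0056,0],
    [-0.012,0.0046,0],
    [-0.0125,0.0036,0],
    [-0.0127,0.0026,0],
  ],
  twist=[
    [0,0,-0.08],
    [0,0,-0.08],
    [0,0,-0.08],
    [0,0,-0.08],
    [0,0,-0.08],
    [0,0,-0.08],
    [0,0,-0.08],
    [0,0,-0.08],
    [0,0,-0.08],
    [0,0,-0.085],
  ],
  fingers=[0.7,0.7,0.7,0.7,0.7,0.7,0.7,0.7,0.7,0.7],
)

```text
time: 18.9
position: [0.5329, 0.026, 0.0753]
tool_rot: [-2.133, -2.305, 0.002]
ft_force: [-0.3, 0.0, -0.6]
grip_width: 0.456
grip_force: 40.0
```

Request:
apply_moves(
  dp=[
    [0,0,0],
    [0,0,0],
    [0,0,0],
  ],
  twist=[
    [0,0,0],
    [0,0,0],
    [0,0,0],
  ],
  fingers=[0.7,0.7,0.7],
)

```text
time: 19.2
position: [0.5331, 0.0276, 0.0761]
tool_rot: [-2.137, -2.301, 0.0]
ft_force: [-0.1, 0.0, -1.4]
grip_width: 0.452
grip_force: 40.0
```

```bash
python3 -c "
from h import *
say(); print(ctrl.get_state()['joint_positions'].round(2)); p=ctrl.get_state()['position'][:2]-foot; print(p@X,p@Y)
save('s6',get_image('scene')[150:400,150:450]); t=get_image('top')[200:335,180:440]; save('t6',t)
save('c6',np.vstack([cv2.resize(get_image('scene')[170:350,150:450],(600,360)),cv2.resize(t,(600,240))[:240]])[:600])"
```

```text
19.2 [0.5331 0.0276 0.0761] phi 94.23 tilt [-0.0006  0.0005] F [-0.1  0.  -1.4] g 0.452 40.0
[ 0.98  0.58 -1.34  1.88  0.62  1.19 -0.5 ]
-0.0006584461355319659 0.21630665646549377
```

View pics/c6.png

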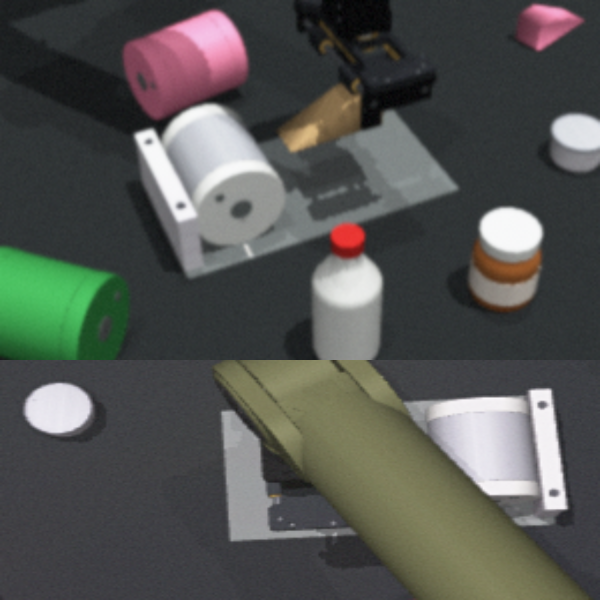

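Upper inset (scene): the wedge is held thin end towards the cylinder at about (290,140), and the cylinder is against the rail. Lower inset: the forearm passes over the cylinder. Joint 3 is near its range, so I check whether it drifts.

Request:
apply_moves(
  dp=[
    [0,0,-0.02],
    [0,0,-0.02],
    [0,0,-0.02],
    [0,0,0],
  ],
  twist=[
    [0,0,0],
    [0,0,0],
    [0,0,0],
    [0,0,0],
  ],
  fingers=[0.7,0.7,0.7,0.7],
)

```text
time: 19.75
position: [0.5354, 0.0276, 0.1389]
tool_rot: [2.135, 2.299, 0.004]
ft_force: [-0.3, 0.6, -0.7]
grip_width: 0.46
grip_force: 40.0
```

```bash
python3 -c "
from h import *
say(); print(ctrl.get_state()['joint_positions'].round(3)); save('s7',get_image('scene'))"
```

```text
19.75 [0.5354 0.0276 0.1389] phi 94.25 tilt [ 0.0048 -0.0011] F [-0.3  0.6 -0.7] g 0.46 40.0
[ 1.019  0.457 -1.358  1.814  0.473  1.256 -0.397]
```

View pics/s7.png

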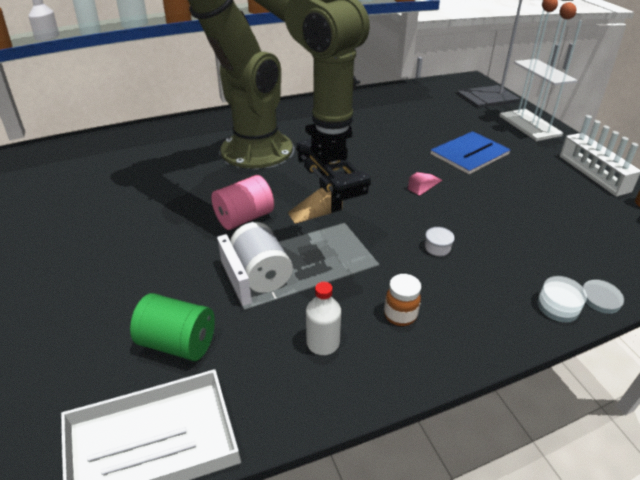

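The scene view shows the arm's links well clear above the cylinder at (262,258), and the wedge at (312,207) pointing at it. Descending moves joint 3 away from its limit, so I go down.

Request:
apply_moves(
  dp=[
    [0,0,0.02],
    [0,0,0.025],
    [0,0,0.025],
    [0,0,0.02],
    [0,0,0.02],
    [0,0,0.015],
    [0,0,0],
    [0,0,0],
  ],
  twist=[
    [0,0,0],
    [0,0,0],
    [0,0,0],
    [0,0,0],
    [0,0,0],
    [0,0,0],
    [0,0,0],
    [0,0,0],
  ],
  fingers=[0.7,0.7,0.7,0.7,0.7,0.7,0.7,0.7],
)

```text
time: 20.6
position: [0.5331, 0.027, 0.0106]
tool_rot: [-2.136, -2.302, 0.001]
ft_force: [0.1, 0.2, -0.2]
grip_width: 0.456
grip_force: 40.0
```

```bash
python3 -c "
from h import *
say(); print(ctrl.get_state()['joint_positions'].round(3)); p=ctrl.get_state()['position'][:2]-foot; print(p@X,p@Y)"
```

```text
20.6 [0.5331 0.027  0.0106] phi 94.27 tilt [-0.0012  0.0005] F [ 0.1  0.2 -0.2] g 0.456 40.0
[ 0.868  0.597 -1.176  1.925  0.637  1.059 -0.509]
-0.0007360150723822868 0.21565177063988036
```

Request:
apply_moves(
  dp=[
    [0,0,0.001],
    [0,0,0],
    [-0.008,0,0],
    [-0.01,0,0],
    [-0.01,0,0],
    [-0.01,0,0],
    [-0.007,0,0],
    [-0.004,0,0],
    [0,0,0],
    [0,0,0],
  ],
  twist=[
    [0,0,0],
    [0,0,0],
    [0,0,0],
    [0,0,0],
    [0,0,0],
    [0,0,0],
    [0,0,0],
    [0,0,0],
    [0,0,0],
    [0,0,0],
  ],
  fingers=[0.7,0.7,0.7,0.7,0.7,0.7,0.7,0.7,0.7,0.7],
)

```text
time: 21.6
position: [0.5372, -0.0219, 0.0105]
tool_rot: [-2.137, -2.302, -0.0]
ft_force: [-0.1, -0.4, -1.3]
grip_width: 0.46
grip_force: 40.0
```

```bash
python3 -c "
from h import *
say(); print(ctrl.get_state()['joint_positions'].round(3)); p=ctrl.get_state()['position'][:2]-foot; print(p@X,p@Y)"
```

```text
21.6 [ 0.5372 -0.0219  0.0105] phi 94.25 tilt [0.     0.0003] F [-0.1 -0.4 -1.3] g 0.46 40.0
[ 0.952  0.604 -1.172  1.917  0.642  1.062 -0.42 ]
-0.00028631778802986826 0.16657178402332398
```

Request:
apply_moves(
  dp=[
    [-0.002,0,0.001],
    [-0.002,0,0.0005],
    [-0.002,0,0],
    [-0.001,0,0],
    [0,0,0],
  ],
  twist=[
    [0,0,0],
    [0,0,0],
    [0,0,0],
    [0,0,0],
    [0,0,0],
  ],
  fingers=[0.7,0.7,0.7,0.7,0.7],
)

```text
time: 22.1
position: [0.5379, -0.0294, 0.0089]
tool_rot: [2.138, 2.302, -0.0]
ft_force: [0.0, -1.2, -1.1]
grip_width: 0.454
grip_force: 40.0
```

Request:
apply_moves(
  dp=[
    [-0.001,0,0],
    [-0.001,0,0],
    [0,0,0],
    [0,0,0],
  ],
  twist=[
    [0,0,0],
    [0,0,0],
    [0,0,0],
    [0,0,0],
  ],
  fingers=[0.7,0.7,0.7,0.7],
)

```text
time: 22.5
position: [0.5378, -0.0307, 0.0088]
tool_rot: [-2.137, -2.302, -0.001]
ft_force: [0.2, 1.8, -2.0]
grip_width: 0.457
grip_force: 40.0
```

Request:
apply_moves(
  dp=[
    [-0.001,0,0],
    [-0.001,0,0],
    [-0.001,0,0],
    [0,0,0],
    [0,0,0],
  ],
  twist=[
    [0,0,0],
    [0,0,0],
    [0,0,0],
    [0,0,0],
    [0,0,0],
  ],
  fingers=[0.7,0.7,0.7,0.7,0.7],
)

```text
time: 23.0
position: [0.5377, -0.0316, 0.0089]
tool_rot: [-2.134, -2.302, -0.004]
ft_force: [-0.5, 6.6, -3.0]
grip_width: 0.456
grip_force: 40.0
```

Request:
apply_moves(
  dp=[
    [-0.0015,0,0],
    [-0.0015,0,0],
    [-0.0015,0,0],
    [-0.0015,0,0],
    [0,0,0],
    [0,0,0],
    [0,0,0],
    [0,0,0],
  ],
  twist=[
    [0,0,0],
    [0,0,0],
    [0,0,0],
    [0,0,0],
    [0,0,0],
    [0,0,0],
    [0,0,0],
    [0,0,0],
  ],
  fingers=[0.7,0.7,0.7,0.7,0.7,0.7,0.7,0.7],
)

```text
time: 23.8
position: [0.5376, -0.0318, 0.0093]
tool_rot: [-2.128, -2.301, -0.012]
ft_force: [-1.4, 16.9, -1.2]
grip_width: 0.46
grip_force: 40.0
```

Request:
apply_moves(
  dp=[
    [-0.0015,0,0],
    [-0.0015,0,0],
    [0,0,0],
    [0,0,0],
    [0,0,0],
    [0,0,0],
  ],
  twist=[
    [0,0,0],
    [0,0,0],
    [0,0,0],
    [0,0,0],
    [0,0,0],
    [0,0,0],
  ],
  fingers=[0.7,0.7,0.7,0.7,0.7,0.7],
)

```text
time: 24.4
position: [0.5375, -0.0318, 0.0095]
tool_rot: [-2.124, -2.301, -0.016]
ft_force: [-2.7, 21.5, 1.0]
grip_width: 0.457
grip_force: 40.0
```

Request:
apply_moves(
  dp=[
    [0,0,0],
    [0,0,0],
    [0,0,0],
    [0,0,0],
    [0,0,0],
    [0,0,0],
  ],
  twist=[
    [0,0,0],
    [0,0,0],
    [0,0,0],
    [0,0,0],
    [0,0,0],
    [0,0,0],
  ],
  fingers=[0.45,0.4,0.4,0.4,0.4,0.4],
)

```text
time: 25.0
position: [0.5389, -0.0438, 0.009]
tool_rot: [2.138, 2.301, -0.001]
ft_force: [0.5, 0.4, 0.8]
grip_width: 0.598
grip_force: 0.0
```

Request:
apply_moves(
  dp=[
    [0.006,0,0],
    [0.008,0,0],
    [0,0,-0.01],
    [0,0,-0.02],
    [0,0,-0.03],
    [0,0,-0.03],
    [0.01,0,-0.03],
    [0.02,0,-0.02],
    [0,0,0],
    [0,0,0],
  ],
  twist=[
    [0,0,0],
    [0,0,0],
    [0,0,0],
    [0,0,0],
    [0,0,0],
    [0,0,0],
    [0,0,0],
    [0,0,0],
    [0,0,0],
    [0,0,0],
  ],
  fingers=[0.25,0.2,0.2,0.2,0.2,0.2,0.2,0.2,0.2,0.2],
)

```text
time: 26.0
position: [0.5356, 0.0006, 0.1492]
tool_rot: [2.135, 2.302, -0.001]
ft_force: [0.5, -0.4, 0.3]
grip_width: 0.8
grip_force: 0.0
```

```bash
python3 -c "
from h import *
say(); s=get_image('scene')[160:340,150:450]; w=get_image('wrist'); save('w8',w)
save('c8',np.vstack([cv2.resize(s,(500,300)),cv2.resize(w[:384],(500,300))]))"
```

```text
26.0 [0.5356 0.0006 0.1492] phi 94.31 tilt [ 0.0006 -0.0019] F [ 0.5 -0.4  0.3] g 0.8 0.0
```

View pics/c8.png

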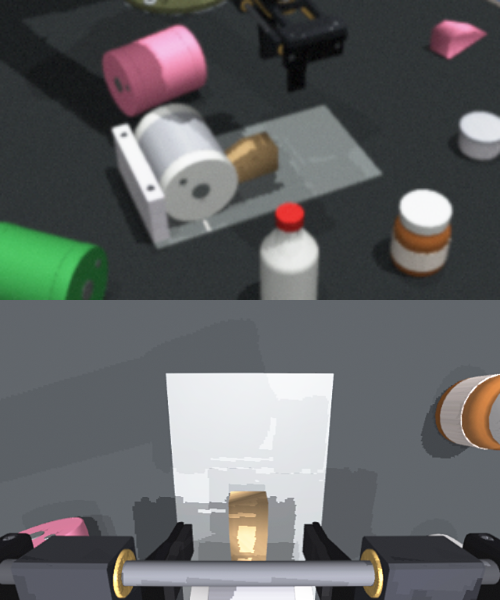

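The wedge sits flat under the middle of the cylinder, its tail's back edge at crop (230–268,490), and the cylinder is against the rail. I check the wedge's position before handing in.

```bash
python3 -c "
from h import *
W=cam('wrist',ctrl.get_state())
im=cv2.imread('pics/w8.png'); h=cv2.cvtColor(im,cv2.COLOR_BGR2HSV); m=cv2.inRange(h,(8,60,40),(28,255,255)); m[330:]=0; m[:,:270]=0; m[:,370:]=0
ys,xs=np.nonzero(m[:300]); print(ys.min(),xs.min(),xs.max())
for u in(296,340):
    r=np.nonzero(m[:,u])[0].min(); p=onz(W,u,r,.043)[:2]-foot; print(u,r,(p@X).round(4),(p@Y).round(4))
"
```

```text
245 293 342
296 245 -0.0175 0.1863
340 249 0.0165 0.183
```

```bash
python3 -c "
from h import *
W=cam('wrist',ctrl.get_state())
for u,r in((296,245),(340,249),(318,247)):
    p=onz(W,u,r,.003)[:2]-foot; print((p@X).round(4),(p@Y).round(4))
im=cv2.imread('pics/w8.png',0); print(im[238:290,318].tolist())
for r in range(244,270,4): print(r,((onz(W,318,r,.043)[:2]-foot)@Y).round(4))
"
```

```text
-0.0201 0.174
0.019 0.1702
-0.0006 0.1721
[200, 201, 201, 201, 202, 201, 184, 168, 156, 144, 137, 127, 109, 96, 100, 99, 100, 107, 108, 108, 107, 110, 117, 120, 124, 111, 111, 113, 117, 118, 119, 121, 124, 125, 128, 171, 175, 179, 184, 189, 141, 140, 143, 147, 149, 151, 153, 154, 156, 159, 157, 166]
244 0.1871
248 0.1838
252 0.1806
256 0.1773
260 0.174
264 0.1707
268 0.1673
```

```bash
python3 -c "
from h import *
print(ctrl.close_job())"
```

```text
the job is handed in; nothing more can be done
None
```

The cylinder was rolled home square against the stop rail and the wedge was pushed under its middle to about 21 N at the wrist, then released; its thin edge measures about 64 mm from the rail. The job is handed in; no verdict was returned.

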